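Seat the relief stamp in the pressing board and lock it

TASK

With the fingertips, push the loose round terracotta stamp across the plywood pressing board until it drops into the round recess and lies flat and flush with the board; then push the wooden keeper round by its peg, as far as it goes, so that it lies over the stamp and locks it in. Only push: never pick the stamp up, and leave the other things where they are.

Things in the scene. Friction and masses are not known exactly. Their poses are not given: they have to be found in the camera images.
- board: plywood pressing board, 280 (x) by 320 (y) by 28 mm thick, fixed to the table, turned by up to 0.35 rad. Origin at the centre of its underside, so its top is at z = 28 mm. Its x axis points away from the robot at yaw 0, y to the left, z up. One round recess, the only hole. A small jar (40 mm wide, 50 tall, about 125 mm to the right of centre, on the far half) and a flat wooden rib (70 x 35 x 9 mm, in the far left corner) also lie on it.
- recess (a point): centre of the recess's mouth, level with the board's top; 30 mm from the board's origin along board +x. The recess is 66 mm wide, flat-bottomed with a thin dark rubber lining, 12 mm deep, with a 1 mm chamfer at the rim.
- stamp: loose flat terracotta disc, 62 mm wide and 12 mm thick, about 70 g, with a faint flower on top; lies flat on the near part of the board, 85 to 150 mm from the recess. Origin at the centre of its underside, z axis up. In the recess its top is flush with the board and it has 2 mm of play all round.
- keeper_pivot (a point): the keeper's pivot axis (vertical), at the height of the board's top, 64 mm from the recess's centre along board +x (on the far side).
- keeper (a joint): angle of the dark wooden keeper, a flat bar that swings just above the board's top: 0 = bar points along board +y (left), clear of the recess; grows counterclockwise seen from above; 1.57 (its end stop) = bar points along board -x, over the recess's far edge. Starts between 0 and 0.45. The bar is 20 mm wide, 8 mm thick, reaches 56 mm from the pivot, its underside 2.5 mm above the board; light friction (about 1 N at the peg), stays where it is left.
- keeper_peg (a point): centre of the top of the upright peg on the keeper: 12 mm in diameter, 38 mm out from the pivot along the bar; it rises from the bar's top (10.5 mm above the board) to 40 mm above the board.
- glaze_jar: bystander: small glass jar with a white lid, 40 mm wide, 50 tall, on the far right part of the board; origin at the centre of its underside.
- rib: bystander: flat wooden rib, 70 x 35 x 9 mm, in the far left corner of the board; origin at the centre of its underside.
- mug: bystander: blue mug, 80 mm wide, 90 tall, to the left of the board; origin at the centre of its underside.
- test_tiles: bystander: white tile stack, 100 x 100 x 24 mm, to the left; origin at the centre of its underside.
- bowl: bystander: terracotta bowl, 120 mm wide, 55 tall, to the right; origin at the centre of its underside.
- slip_bottle: bystander: white bottle, 60 mm wide, 150 tall, far right; origin at the centre of its underside.
- brush: bystander: brush lying on the near right of the table; origin under its middle.
There are look-alikes about, which are no part of the job. Several things have the shape of the stamp; the one meant has the colours described above.

How it is judged:
By the outcome, as a careful person would: the job done as asked, in the order asked, and still so for the second after the job is handed in, with the robot touching nothing.
It also fails if it takes over 54 s, if anything falls off the work surface, if the arm or the gripper's body presses on something with over 40 N, if the wrist force passes 120 N, or if a joint passes its speed limit or range.

ROBOT

A 7-joint arm with a two-finger parallel gripper is mounted at the origin on the work surface. World frame = base frame: x ahead of the robot, y to its left, z up, the work surface at z = 0. Lengths are in mm, angles in rad, forces in N, time in s.
With the tool pointing down it reaches from about 400 to 900 mm from the base axis. Payload 5.6 kg.
Tool frame: the origin (TCP) lies between the finger pads; the fingertips stand nose_length ahead of it and the grasp point (between the pads) lies 5 mm behind it (nose_length is the distance from the TCP to the fingertips, in mm); z points along the fingers, y is the line along which they close (so a half turn about z gives the same grasp; the last joint's range is limited). The gripper opens to 92 mm and grips with 3 to 60 N. Pads are 20 mm wide; open, the fingers measure 128 mm over their backs; the gripper's body (75 mm by 189 mm) begins 69 mm behind the grasp point.
Start: joints at [-1.244, 0.468, -0.012, 1.603, 0.006, 1.071, -0.056], TCP at [234.969, 606.051, 228.592] pointing down, gripper open.
Joint ranges: [-2.53, 2.53], [-0.31, 2.02], [-1.57, 1.55], [0.28, 2.44], [-1.29, 4.43], [0.15, 1.84], [-2.92, 2.92]. Speed limits (rad/s): [2.57, 2.57, 3.14, 3.14, 3.14, 3.14, 3.14].

INTERFACE

Orientations are given as a 3x3 rotation matrix whose columns are the frame's x, y, z axes.
In Python, from workcell import * gives the robot as it stands.
- The arm moves only by the tool jog_arm, never from a script. Its argument "steps" is a list of rows, each a list of 3 entries, a list of its own where there are three numbers: the shift along the world's x, y, z in mm, then the turn about the world's z in degrees, then the opening, from 0 (shut) to 1 (fully open). In form: [[[dx, dy, dz], turn, hand], ...]. A call has 1 to 12 rows; each row shifts and turns the commanded pose from where the row before left it; what a row does not reach is not made up. A row lasts 1/12 s, in which the tool goes at most 41.7 mm and 7.16 degrees, less where a joint would pass 70% of its speed; a pose out of reach is approached as far as the arm can. A call with a gripper value outside its range is refused whole. The fingers move at their own pace and stop on an object; "squeeze" is the grip in N (left out, the last holds). Time passes only in rows, so rows that do not move let the fingers close. It gives the time, the measured TCP pose, the force, the opening and the grip force at its end, in the units of the state.
- state(): the state, without advancing time (a new reading comes with each control period).
- camera(name): name is "scene" or "top"; returns a dict with "frame" (420x560x3 uint8, red, green, blue), "fx", "fy", "cx", "cy" (pixels), "k1" (the pictures are not rectified: a ray, as slopes to the right and down, at radius r is drawn at 1 + k1 r^2 times it, then the intrinsics apply), "position" and "attitude" of the camera in the world. Camera axes: x right, y down, z forward; pixel columns grow to the right and rows downward; lengths in mm; the calibration is good to about 2 mm. A picture is of the moment at which its call begins. There is no depth.
- job_done(): hands the job in; it is judged then, once.
The state is a dict: "time": time; "joint_pos": joint angles; "qvel": joint speeds; "joint_torque": joint torques, N m; "tcp_pos": TCP position; "ee_rot": TCP orientation; "wrist_force": force on the tool from outside, world axes, zero at the start; "torque": the same for the moment, N m; "grip_width": opening from 0.0 (shut) to 1.0 (fully open); "grasp_force": force on a finger pad.
Only numpy, scipy, OpenCV 4.12 (cv2) and the standard library are available. Lean on these libraries where they do the work, as an engineer would, in place of code of your own. Each camera call takes 0.05 s, during which the arm holds its last target. There are 200 camera calls.

## Working session

There is one attempt and no reset: what is moved stays moved. The work goes in short steps, Python scripts to look and compute and a tool call to move; the robot and the scene stay as the last step left them, time stands still between calls to the robot, and variables do not carry over. Pictures are saved under pics/ and viewed, at most 10 in all, crops included, and the job is handed in when it is done.

Besides the shell and the picture viewer there is one more tool, called after "Emit:" by a JSON object that holds its "name" and its "arguments", one argument or row to a line. jog_arm: Moves the arm, as the interface text tells. Its arguments: {"type":"object","properties":{"steps":{"type":"array","items":{"type":"array"}},"squeeze":{"type":"number"}},"required":["steps"]}

```bash
mkdir -p pics; ls
cat > h.py <<'E'
from workcell import *
import numpy as np, cv2
def px2pt(c,u,v,z):
    K=np.array([[c["fx"],0,c["cx"]],[0,c["fy"],c["cy"]],[0,0,1.]])
    d=np.array([(u-c["cx"])/c["fx"],(v-c["cy"])/c["fy"]]); s=d.copy()
    for _ in range(20): s=d/(1+c["k1"]*(s@s))
    r=np.array(c["attitude"])@np.array([s[0],s[1],1]); p=np.array(c["position"])
    return p+r*(z-p[2])/r[2]
E
python3 - <<'E'
from h import *
for n in("top","scene"):
    c=camera(n); cv2.imwrite(f"pics/{n}0.png",c["frame"][:,:,::-1]); print({k:v for k,v in c.items() if k!="frame"})
s=state();print(s)
try: print(nose_length)
except Exception as e: print(e)
E
```

```text
pics
{'fx': 491.6600607537839, 'fy': 491.6600607537839, 'cx': 279.97114770346906, 'cy': 206.45082776187974, 'k1': 0.02498667057739105, 'position': array([ 3.93531688e+02, -8.48021512e-01,  1.36814271e+03]), 'attitude': array([[-1.65784050e-02, -9.95658770e-01,  9.15902281e-02],
       [-9.99862547e-01,  1.65276479e-02, -1.31267957e-03],
       [-2.06790120e-04, -9.15994009e-02, -9.95795916e-01]])}
{'fx': 456.1344909513427, 'fy': 456.1344909513427, 'cx': 272.0380284454222, 'cy': 203.99365732055034, 'k1': 0.04150224110821166, 'position': array([ 897.72016712, -481.92229154, 1053.37962557]), 'attitude': array([[ 0.776662  ,  0.52377803, -0.34993244],
       [ 0.62986877, -0.65266056,  0.4210695 ],
       [-0.00784015, -0.54744019, -0.83680808]])}
{'time': 0.1, 'joint_pos': array([-1.24397498,  0.46827871, -0.0116003 ,  1.60351153,  0.00599441,
        1.07138301, -0.05628626]), 'qvel': array([-0.00014972, -0.00099519, -0.0014277 , -0.0012174 , -0.0007128 ,
       -0.0005379 , -0.00029668]), 'joint_torque': array([ 2.09349360e-03, -5.21640980e+01, -1.19639104e-02, -2.44365567e+01,
       -5.67487464e-02,  1.39806556e-02,  7.36203197e-05]), 'tcp_pos': array([234.82607186, 605.57571705, 227.75060113]), 'ee_rot': array([[-9.32371804e-01,  3.61500500e-01, -4.55871461e-04],
       [ 3.61500771e-01,  9.32370640e-01, -1.47741568e-03],
       [-1.09045342e-04, -1.54229861e-03, -9.99998805e-01]]), 'wrist_force': array([-0.28000144, -0.20649769,  0.53801409]), 'torque': array([-0.04416367,  0.02283272,  0.03214503]), 'grasp_force': 0.0, 'grip_width': 1.004204895175878}
14.0
```

View pics/top0.png

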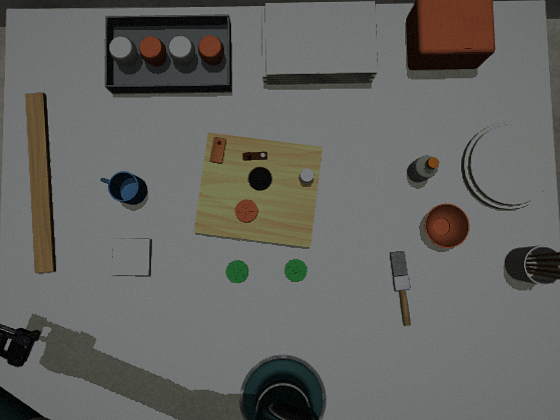

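View pics/scene0.png

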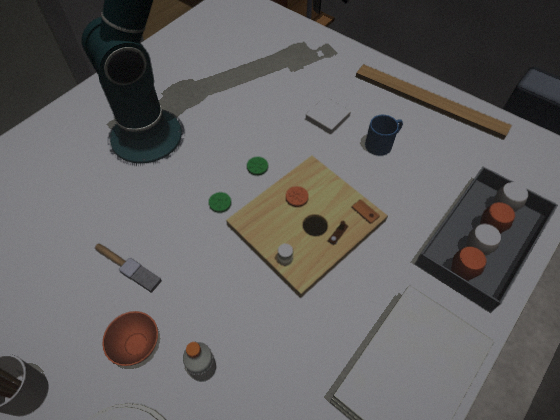

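The stamp look-alikes in the top view are the terracotta disc at (246,211) on the board and the green discs at (237,271) and (295,270) on the table. The terracotta one fits, because both its colour and its place on the board match. The recess is at (260,178). The keeper pivots near (263,156) and points left.

```bash
cat > m.py <<'E'
from h import *
def cent(c,mask,roi,z,show=True):
    m=np.zeros(mask.shape,np.uint8); x0,y0,x1,y1=roi; m[y0:y1,x0:x1]=mask[y0:y1,x0:x1]
    n,l,st,ce=cv2.connectedComponentsWithStats(m); i=1+np.argmax(st[1:,4])
    cn=cv2.findContours((l==i).astype(np.uint8),0,1)[0][0][:,0,:]
    return ce[i],st[i,4],px2pt(c,*ce[i],z),np.array([px2pt(c,*p,z)[:2] for p in cn]),cn
def terra(f):
    h=cv2.cvtColor(f,cv2.COLOR_RGB2HSV); return ((h[...,0]<=9)&(h[...,1]>130)&(h[...,2]>70)).astype(np.uint8)
def dark(f): return (f.max(2)<45).astype(np.uint8)
E
python3 - <<'E'
from m import *
ct=camera("top");cs=camera("scene")
for n,c,rs,rr in(("top",ct,(230,195,265,226),(245,164,276,195)),("scene",cs,(280,182,315,212),(298,210,332,240))):
    f=c["frame"]
    for w,m,r,z in(("stamp",terra(f),rs,40),("recess",dark(f),rr,28)):
        p,a,P,cn,_=cent(c,m,r,z); print(n,w,p,a,P.round(1),cv2.minEnclosingCircle(cn.astype(np.float32)))
f=ct["frame"]; h=cv2.cvtColor(f,cv2.COLOR_RGB2HSV)
b=((h[...,0]>10)&(h[...,0]<30)&(h[...,1]>60)).astype(np.uint8); b=cv2.morphologyEx(b,3,np.ones((9,9)))
p,a,P,cn,_=cent(ct,b,(180,120,335,260),28); r=cv2.minAreaRect(cn.astype(np.float32)); print("board",r)
for n,c,(x,y) in(("top",ct,(190,125)),("scene",cs,(225,150))):
    k=c["frame"][y:y+130,x:x+170]; cv2.imwrite(f"pics/{n}_crop.png",cv2.resize(k,(680,520),interpolation=cv2.INTER_CUBIC)[:,:,::-1])
E
```

```text
top stamp [246.0273224  210.50273224] 366 [506.2  89.6  40. ] ((506.5825500488281, 89.37590026855469), 30.08627700805664)
top recess [259.73222749 178.28909953] 422 [595.5  51.8  28. ] ((595.5411376953125, 52.15562438964844), 32.22893142700195)
scene stamp [296.52959502 195.68847352] 321 [508.5  89.9  40. ] ((508.1938171386719, 89.80451965332031), 30.27306365966797)
scene recess [314.68508287 225.41436464] 362 [597.5  51.8  28. ] ((596.7095336914062, 52.479454040527344), 30.63848304748535)
board ((565.5048828125, 56.431480407714844), (319.210693359375, 280.5680847167969), 81.72830963134766)
```

View pics/top_crop.png

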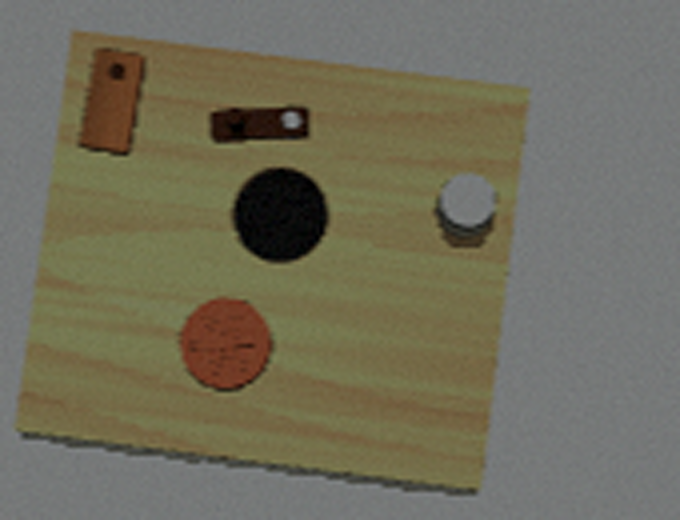

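View pics/scene_crop.png

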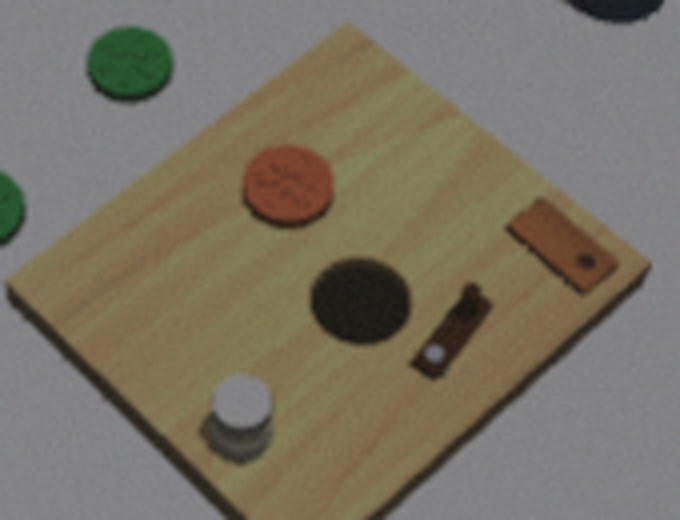

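The crop confirms the terracotta stamp. In world coordinates it is at about (507,90), the recess is at (596,52) and the board yaw is about -0.144. I'll push along about -23° with the fingers half-spread so they cup the disc.

Emit:
{"name": "jog_arm", "arguments": {
  "steps": [
    [[16, -36, 0], 0, 0.435],
    [[16, -36, 0], 0, 0.435],
    [[16, -36, 0], 0, 0.435],
    [[16, -36, 0], 0, 0.435],
    [[16, -36, 0], 0, 0.435],
    [[16, -36, 0], 0, 0.435],
    [[16, -36, 0], 0, 0.435],
    [[16, -36, 0], 0, 0.435],
    [[16, -36, 0], 0, 0.435],
    [[16, -36, 0], -1.8, 0.435],
    [[16, -36, 0], 0, 0.435],
    [[16, -36, 0], 0, 0.435]
  ]
}}

```text
time: 1.2
tcp_pos: [427.3, 172.2, 228.8]
ee_rot: [[-0.921, 0.391, 0.0], [0.391, 0.921, 0.0], [-0.0, 0.001, -1.0]]
wrist_force: [0.7, 1.4, 0.4]
grip_width: 0.435
grasp_force: 0.0
```

Emit:
{"name": "jog_arm", "arguments": {
  "steps": [
    [[12, -30, 0], 0, 0.435],
    [[13, -31, -10], 0, 0.435],
    [[0, 0, -35], 0, 0.435],
    [[0, 0, -35], 0, 0.435],
    [[0, 0, -35], 0, 0.435],
    [[0, 0, -25], 0, 0.435],
    [[0, 0, -20], 0, 0.435],
    [[0, 0, -10], 0, 0.435],
    [[0, 0, -8], 0, 0.435],
    [[0, 0, 0], 0, 0.435]
  ]
}}

```text
time: 2.03
tcp_pos: [451.5, 112.9, 49.7]
ee_rot: [[-0.921, 0.391, -0.002], [0.391, 0.921, -0.001], [0.001, -0.001, -1.0]]
wrist_force: [-2.1, 1.7, 0.8]
grip_width: 0.437
grasp_force: 0.0
```

Run:
```python
from m import *
s=state();print(s["tcp_pos"],s["grip_width"],s["wrist_force"])
c=camera("scene"); cv2.imwrite("pics/s1.png",cv2.resize(c["frame"][110:260,200:400],(800,600))[:,:,::-1])
```

```text
[451.49692989 112.91837048  49.73574665] 0.4371184649432934 [-2.09894947  1.6745663   0.81403684]
```

View pics/s1.png

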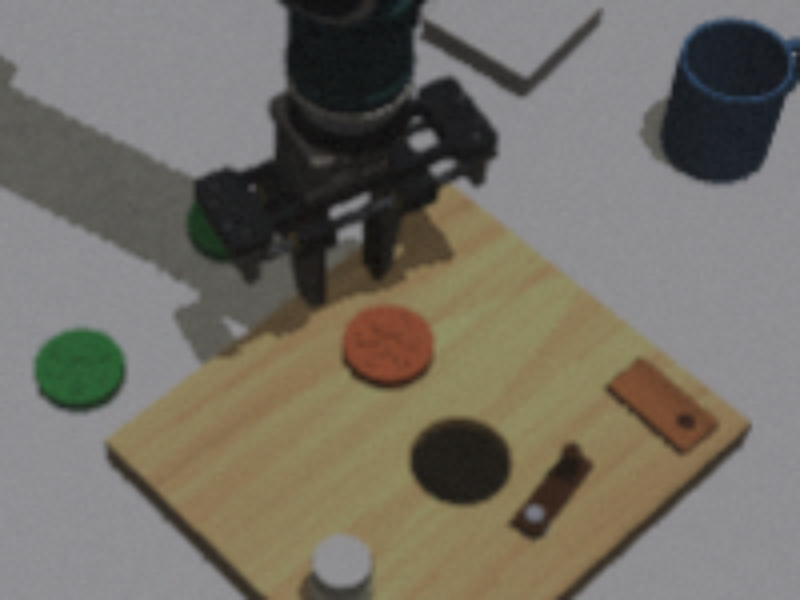

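Fingers sit squarely behind the stamp. I'll lower them 4 mm and push to just short of the recess.

Emit:
{"name": "jog_arm", "arguments": {
  "steps": [
    [[0, 0, -4], 0, 0.435],
    [[8, -3.4, 0], 0, 0.435],
    [[8, -3.4, 0], 0, 0.435],
    [[6, -2.5, 0], 0, 0.435],
    [[6, -2.5, 0], 0, 0.435],
    [[6, -2.5, 0], 0, 0.435],
    [[6, -2.5, 0], 0, 0.435],
    [[6, -2.5, 0], 0, 0.435],
    [[6, -2.5, 0], 0, 0.435],
    [[6, -2.5, 0], 0, 0.435],
    [[6, -2.5, 0], 0, 0.435],
    [[0, 0, 0], 0, 0.435]
  ]
}}

```text
time: 3.08
tcp_pos: [517.6, 85.5, 46.7]
ee_rot: [[-0.92, 0.392, 0.002], [0.392, 0.92, -0.0], [-0.002, 0.0, -1.0]]
wrist_force: [0.4, 0.3, -0.0]
grip_width: 0.434
grasp_force: 0.0
```

Run:
```python
from m import *
s=state();print(s["tcp_pos"],s["grip_width"],s["wrist_force"])
for n,r in(("scene",(270,170,340,250)),("top",(225,160,285,225))):
    c=camera(n); p,a,P,cn,_=cent(c,terra(c["frame"]),r,40); print(n,p,a,P,cv2.minEnclosingCircle(cn.astype(np.float32)))
```

```text
[517.62171303  85.47314009  46.69611823] 0.43443410336669847 [ 0.44092723  0.25307708 -0.03290583]
scene [304.86803519 208.28152493] 341 [549.96405228  71.67840681  40.        ] ((549.34130859375, 72.3852310180664), 30.96042251586914)
top [263. 193.] 1 [553.18479536  42.93853867  40.        ] ((553.184814453125, 42.93853759765625), 9.999999747378752e-05)
```

Emit:
{"name": "jog_arm", "arguments": {
  "steps": [
    [[5, -2.1, 0], 0, 0.435],
    [[5, -2.1, 0], 0, 0.435],
    [[5, -2.1, 0], 0, 0.435],
    [[5, -2.1, 0], 0, 0.435],
    [[5, -2.1, 0], 0, 0.435],
    [[5, -2.1, 0], 0, 0.435],
    [[5, -2.1, 0], 0, 0.435],
    [[5, -2.1, 0], 0, 0.435],
    [[4, -1.7, 0], 0, 0.435],
    [[3, -1.2, 0], 0, 0.435],
    [[0, 0, 0], 0, 0.435]
  ]
}}

```text
time: 4.1
tcp_pos: [563.8, 66.1, 46.6]
ee_rot: [[-0.92, 0.391, 0.001], [0.391, 0.92, -0.0], [-0.001, 0.0, -1.0]]
wrist_force: [-0.6, -0.6, 1.0]
grip_width: 0.433
grasp_force: 0.0
```

Run:
```python
from m import *
s=state();print(s["tcp_pos"],s["grip_width"],s["wrist_force"])
c=camera("scene"); p,a,P,cn,_=cent(c,terra(c["frame"]),(270,170,345,250),28); print(p,a,P,cv2.minEnclosingCircle(cn.astype(np.float32)))
cv2.imwrite("pics/s2.png",cv2.resize(c["frame"][150:270,240:400],(800,600))[:,:,::-1])
```

```text
[563.82033749  66.09281523  46.6353677 ] 0.43299053874738913 [-0.60598277 -0.62426031  1.00485536]
[314.4796748 224.7398374] 369 [595.86167734  53.07974302  28.        ] ((595.5285034179688, 53.779396057128906), 30.525726318359375)
```

View pics/s2.png

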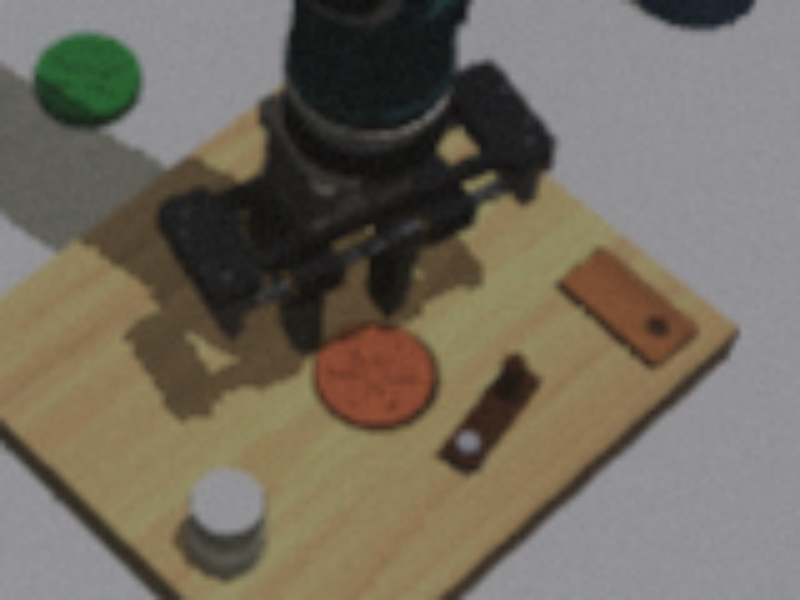

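Stamp seated: its top is at (595.9,53.1) on the board plane, against a recess centre of (597.5,51.8). I'll back off, raise and look again.

Emit:
{"name": "jog_arm", "arguments": {
  "steps": [
    [[-8, 3.4, 0], 0, 0.435],
    [[-10, 4, 8], 0, 0.2],
    [[-20, 9, 30], 0, 0],
    [[-10, 20, 38], 0, 0],
    [[-10, 35, 20], 0, 0],
    [[0, 40, 0], 0, 0],
    [[10, 38, 0], 0, 0],
    [[10, 38, 0], 0, 0],
    [[0, 0, 0], 0, 0]
  ]
}}

```text
time: 4.9
tcp_pos: [524.6, 262.7, 141.0]
ee_rot: [[-0.925, 0.381, 0.002], [0.381, 0.925, 0.006], [0.0, 0.006, -1.0]]
wrist_force: [-0.5, 1.4, -0.7]
grip_width: 0.001
grasp_force: 0.0
```

Run:
```python
from m import *
s=state();print(s["tcp_pos"],s["grip_width"],s["joint_pos"].round(2))
for n,r,(x,y,k) in(("scene",(295,208,335,245),(270,190,5)),("top",(240,160,282,198),(215,140,6))):
    c=camera(n); p,a,P,cn,_=cent(c,terra(c["frame"]),r,28); print(n,p,a,P,cv2.minEnclosingCircle(cn.astype(np.float32)))
    cv2.imwrite(f"pics/{n}2.png",cv2.resize(c["frame"][y:y+70,x:x+100],None,fx=7,fy=7,interpolation=2)[:,:,::-1])
a,b=cv2.imread("pics/scene2.png"),cv2.imread("pics/top2.png")
cv2.imwrite("pics/both2.png",cv2.resize(np.vstack([a,b]),(430,600),interpolation=cv2.INTER_AREA))
```

```text
[524.58725779 262.66113689 140.95248165] 0.0009490127511686495 [-0.68  0.46  0.21  1.85 -0.13  0.84  0.77]
scene [314.33424658 224.57534247] 365 [595.27330593  53.24487578  28.        ] ((595.5469970703125, 53.881710052490234), 30.50904083251953)
top [259.44565217 178.88043478] 368 [593.89079069  52.58327145  28.        ] ((594.790283203125, 52.45580291748047), 30.546632766723633)
```

View pics/both2.png

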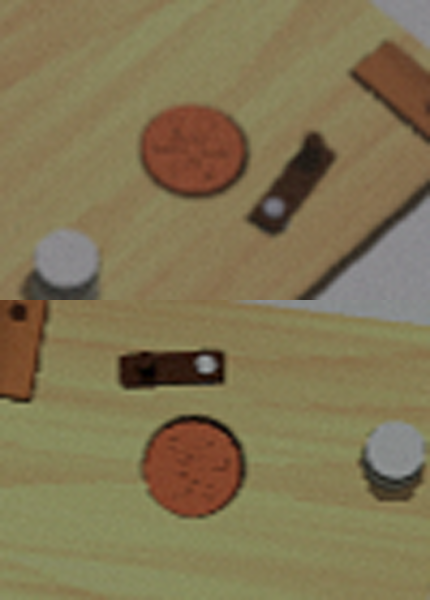

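The stamp lies flat in the recess, with an even dark gap around it. In the crop, the peg top is at about (313,138) in the scene half and (143,67) in the top half. The pivot pin is at (274,207) and (206,63). Next I'll work out the peg arc.

Run:
```python
from h import *
ct=camera("top");cs=camera("scene")
print("peg",px2pt(ct,248.3,155.6,68),px2pt(cs,342.8,222.1,68)); print("piv",px2pt(ct,262.9,154.7,38.5),px2pt(cs,333.7,238.1,38.5))
P=np.array([659.5,42.6])
pg=(px2pt(ct,248.3,155.6,68)+px2pt(cs,342.8,222.1,68))[:2]/2-P
a0=np.degrees(np.arctan2(pg[1],pg[0])); print("angle",a0,np.linalg.norm(pg),"theta",a0-81.7)
prev=None
for t in np.linspace(0,1,10):
    a=np.radians(a0+t*(171.7+3-a0)); n=np.radians(207+35*t)
    q=P+38*np.array([np.cos(a),np.sin(a)])-16*np.array([np.cos(n),np.sin(n)])
    print(q.round(1), None if prev is None else (q-prev).round(1)); prev=q
```

```text
peg [651.36538189  80.03926554  68.        ] [658.39947441  82.89988146  68.        ]
piv [659.06098034  41.83189486  38.5       ] [659.90496503  46.30634081  38.5       ]
angle 96.77479087928756 39.14288842169593 theta 15.074790879287562
[669.3  87.6] None
[663.1  87.4] [-6.2 -0.2]
[657.1  86.4] [-6. -1.]
[651.4  84.6] [-5.7 -1.9]
[646.2  81.9] [-5.3 -2.6]
[641.4  78.6] [-4.8 -3.3]
[637.2  74.6] [-4.2 -3.9]
[633.8  70.2] [-3.5 -4.4]
[631.1  65.4] [-2.7 -4.8]
[629.2  60.2] [-1.9 -5.1]
```

Emit:
{"name": "jog_arm", "arguments": {
  "steps": [
    [[20, -19.5, 0], 6.25, 0],
    [[20, -19.5, 0], 6.25, 0],
    [[20, -19.5, 0], 6.25, 0],
    [[20, -19.5, 0], 6.25, 0],
    [[20, -19.5, 0], 6.25, 0],
    [[20, -19.5, 0], 6.25, 0],
    [[20, -19.5, 0], 6.25, 0],
    [[20, -19.5, 0], 6.25, 0],
    [[0, 0, -20], 0, 0],
    [[0, 0, 0], 0, 0],
    [[0, 0, 0], 0, 0]
  ]
}}

```text
time: 6.02
tcp_pos: [683.7, 95.1, 119.2]
ee_rot: [[-0.892, -0.452, -0.004], [-0.452, 0.892, -0.001], [0.004, 0.001, -1.0]]
wrist_force: [1.3, 0.9, 0.7]
grip_width: 0.001
grasp_force: 0.0
```

Emit:
{"name": "jog_arm", "arguments": {
  "steps": [
    [[0, 0, -20], 0, 0],
    [[0, 0, -20], 0, 0],
    [[0, 0, -12], 0, 0],
    [[0, 0, -7], 0, 0],
    [[0, 0, 0], 0, 0],
    [[-5, -2.5, 0], 0, 0],
    [[-5, -2.5, 0], 0, 0],
    [[-5, -3, 0], 0, 0]
  ]
}}

```text
time: 6.68
tcp_pos: [670.6, 88.9, 62.7]
ee_rot: [[-0.891, -0.454, 0.002], [-0.454, 0.891, 0.001], [-0.002, -0.0, -1.0]]
wrist_force: [1.6, 3.0, -0.1]
grip_width: 0.001
grasp_force: 1.5
```

Emit:
{"name": "jog_arm", "arguments": {
  "steps": [
    [[-6, -0.2, 0], 4, 0],
    [[-6, -1, 0], 4, 0],
    [[-5.7, -1.9, 0], 4, 0],
    [[-5.3, -2.6, 0], 4, 0],
    [[-4.8, -3.3, 0], 4, 0],
    [[-4.2, -3.9, 0], 4, 0],
    [[-3.5, -4.4, 0], 4, 0],
    [[-2.7, -4.8, 0], 4, 0],
    [[-1, -2.5, 0], 3, 0],
    [[0, 0, 0], 0, 0]
  ]
}}

```text
time: 7.52
tcp_pos: [631.1, 63.5, 62.5]
ee_rot: [[-0.469, -0.883, 0.001], [-0.883, 0.469, 0.0], [-0.001, -0.001, -1.0]]
wrist_force: [0.7, 0.5, 0.4]
grip_width: 0.007
grasp_force: 0.0
```

Run:
```python
from h import *
s=state();print(s["tcp_pos"],s["wrist_force"],s["joint_pos"].round(2))
c=camera("scene"); cv2.imwrite("pics/s3.png",cv2.resize(c["frame"][170:275,250:390],(800,600),interpolation=2)[:,:,::-1])
```

```text
[631.08805315  63.46303627  62.48613406] [0.6692486  0.47013539 0.36622746] [-0.07  0.65 -0.12  1.74  0.1   0.76  2.42]
```

View pics/s3.png

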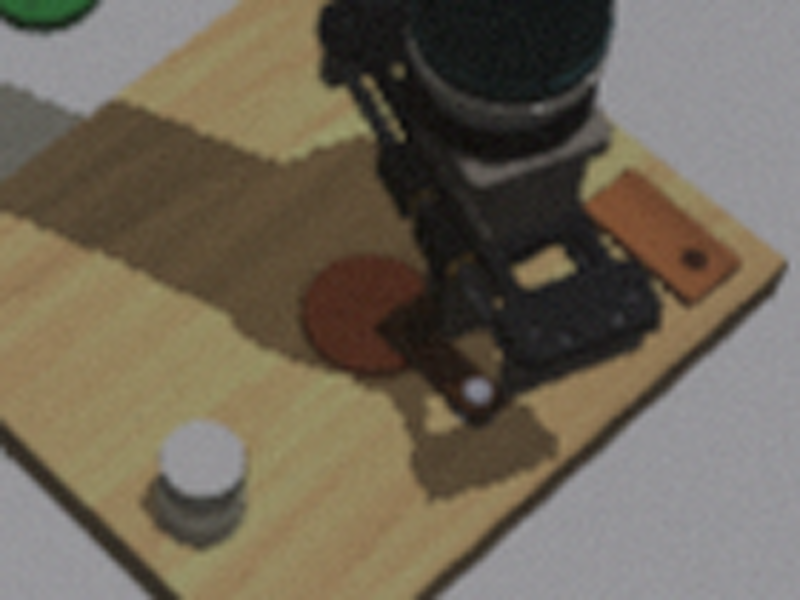

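The keeper is nearly home over the stamp. I'll nudge it gently until the stop shows in the force.

Emit:
{"name": "jog_arm", "arguments": {
  "steps": [
    [[-0.3, -1.5, 0], 3, 0],
    [[-0.3, -1.5, 0], 3, 0],
    [[-0.2, -1.5, 0], 0, 0],
    [[0, 0, 0], 0, 0]
  ]
}}

```text
time: 7.9
tcp_pos: [630.8, 61.7, 62.2]
ee_rot: [[-0.376, -0.927, 0.001], [-0.927, 0.376, 0.003], [-0.003, -0.0, -1.0]]
wrist_force: [-0.5, 4.8, 0.9]
grip_width: 0.005
grasp_force: 2.0
```

Emit:
{"name": "jog_arm", "arguments": {
  "steps": [
    [[0, -1.5, 0], 0, 0],
    [[0, -1.5, 0], 0, 0],
    [[0, 0, 0], 0, 0],
    [[0, 0, 0], 0, 0]
  ]
}}

```text
time: 8.23
tcp_pos: [630.7, 61.4, 62.2]
ee_rot: [[-0.374, -0.927, 0.001], [-0.927, 0.374, 0.005], [-0.005, 0.001, -1.0]]
wrist_force: [0.3, 8.6, 0.9]
grip_width: 0.004
grasp_force: 4.2
```

Force rises to 8.6 N with almost no motion, so the keeper is at its stop. I'll retreat and verify.

Emit:
{"name": "jog_arm", "arguments": {
  "steps": [
    [[1, 6, 0], 0, 0],
    [[3, 12, 0], 0, 0],
    [[0, 10, 10], 0, 0],
    [[0, 10, 30], 0, 0],
    [[0, 20, 35], 0, 0],
    [[-10, 35, 10], 0, 0],
    [[-10, 35, 0], 0, 0],
    [[-10, 35, 0], 0, 0],
    [[-10, 30, 0], 0, 0],
    [[0, 0, 0], 0, 0],
    [[0, 0, 0], 0, 0]
  ]
}}

```text
time: 9.15
tcp_pos: [593.4, 253.0, 147.3]
ee_rot: [[-0.37, -0.929, 0.0], [-0.929, 0.37, 0.001], [-0.001, -0.0, -1.0]]
wrist_force: [-0.4, -0.0, -0.6]
grip_width: 0.005
grasp_force: 0.0
```

Run:
```python
from h import *
ims=[]
for n,(x,y) in(("scene",(270,190)),("top",(215,140))):
    c=camera(n); ims.append(cv2.resize(c["frame"][y:y+70,x:x+100],None,fx=4.2,fy=4.2,interpolation=2)[:,:,::-1])
cv2.imwrite("pics/end.png",np.vstack(ims)); print(state()["tcp_pos"],state()["wrist_force"])
```

```text
[595.03650408 248.87602432 146.88475281] [ 0.58128144 -1.73243499  0.33310319]
```

View pics/end.png

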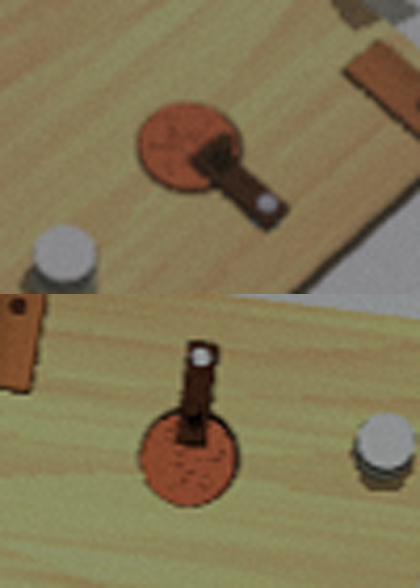

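The keeper points along board -x over the seated stamp. In the top crop it runs from (202,356) to (191,445), and the jar and rib haven't moved.

```bash
python3 -c "
from workcell import *
print(job_done())"
```

```text
the job is handed in; nothing more can be done
None
```

The job is handed in: the stamp was pushed into the recess and looked flat and flush in both camera views, and the keeper was pushed to its stop over it, in about 9 s of the 54 s allowed.

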